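# Sort the snacks into the turntable's containers

### The job

Sort the snacks on the bamboo board into their containers on the turntable: both little cartons into the lime green snack box, lying flat side by side so that its lid would close; the mandarin and the plum next to each other on the floor of the clear acrylic container, set down rather than dropped so that they do not bruise; and the walnut into the little black silicone cup. Leave all three containers and the steel tumbler standing upright on the turntable.

Things in the scene. Friction and masses are not known exactly. Their poses are not given: they have to be found in the camera images.
- turntable: round pale grey plastic turntable, 400 mm across, seen from above as a disc; origin at its centre at bench height, z up. Its deck, on which the containers and the tumbler stand loose, is 18 mm above the bench and has a low rim up to 28 mm. The deck turns about the centre if pushed sideways with about 2 N or more; this pose does not turn with it.
- raisin_carton_mid (a point): centre of the red raisin carton (white panel with dark purple dots), a stiff closed box 50 (its x) x 38 (its y) x 24 mm high (its z, up), lying flat; 35 g. At the start it lies loose on a bamboo board whose top is 14 mm above the bench.
- apricot_carton_mid (a point): centre of the blue dried-apricot carton (white panel with orange dots), a stiff closed box 50 (its x) x 38 (its y) x 24 mm high (its z, up), lying flat; 35 g. At the start it lies loose on a bamboo board whose top is 14 mm above the bench.
- mandarin_mid (a point): centre of the orange mandarin with a small green stalk star on top: round from above, 54 mm across, 44 mm high, with a small flat underneath (28 mm across); firm; 75 g. At the start it lies loose on a bamboo board whose top is 14 mm above the bench.
- plum_mid (a point): centre of the dark red-purple plum: round from above, 46 mm across, 42 mm high, with a small flat underneath (22 mm across); firm; 55 g. At the start it lies loose on a bamboo board whose top is 14 mm above the bench.
- walnut_mid (a point): centre of the brown walnut in its shell, 38 mm long (its x), 34 mm wide and high (its z up), to be gripped in any direction (its solid is round from above, 36 mm across); 16 g. At the start it lies loose on a bamboo board whose top is 14 mm above the bench.
- snack_box: lime green plastic snack box without its lid: open on top, 160 (its x, the long side) x 110 mm (its y) over a small flange at the rim, 45 mm high; origin at the centre of its underside, z up. Inside 148 x 98 mm, its inner floor 3 mm above the origin. 130 g. (The flat lime lid lying on the bench is not used.) It stands loose on the turntable.
- clear_container: clear acrylic container without its latch lid (blue-grey rim line): open on top, 160 (its x, the long side) x 110 mm (its y), 50 mm high; origin at the centre of its underside, z up. Walls and floor 3 mm thick, inside 154 x 104 mm. 240 g. It stands loose on the turntable.
- silicone_cup: little black silicone cup, round and open on top: 86 mm across the rim, 66 mm at the foot, 40 mm high, walls and floor 3 mm thick; origin at the centre of its underside, z up. 60 g. It stands loose on the turntable.
- tumbler: empty stainless steel tumbler, 72 mm across the rim, 56 mm at the foot, 100 mm high; origin at the centre of its underside, z up. Not to be used; it stays standing on the turntable between the containers.
There are look-alikes about, which are no part of the job. Leave any turquoise look-alike of the part that bears raisin_carton_mid alone.

How it is judged:
By the outcome, as a careful person would: the job done as asked, in the order asked, and still so for the second after the job is handed in, with the robot touching nothing.
It also fails if it takes over 128 s, if anything falls off the work surface, if the arm or the gripper's body presses on something with over 40 N, if the wrist force passes 120 N, or if a joint passes its speed limit or range.

### The arm

A 6-joint arm with a two-finger parallel gripper is mounted at the origin on the work surface. World frame = base frame: x ahead of the robot, y to its left, z up, the work surface at z = 0. Lengths are in m, angles in degrees, forces in N, time in s.
With the tool pointing down it reaches from about 0.375 to 0.9 m from the base axis. Payload 3.1 kg.
Tool frame: the origin (TCP) lies midway between the tips of the shut fingers; the grasp point (between the pads) lies 19 mm behind it; x points along the fingers, z is the direction in which the jaws open and shut, and the axes are right-handed (so a half turn about x gives the same grasp; the last joint's range is limited). The gripper opens to 87 mm and grips with 3 to 60 N. Pads are 19 mm wide; open, the fingers measure 117 mm over their backs; the gripper's body (75 mm by 190 mm) begins 51 mm behind the grasp point.
Start: joints at [-81.217, 30.224, 82.088, -0, 67.689, -10.227], TCP at [0.204, -0.591, 0.223] pointing down, gripper open.
Joint ranges: [-176.69, 176.69], [-43.24, 126.21], [12.49, 139.97], [-82, 262], [0, 151.66], [-163.58, 163.58]. Speed limits (degrees/s): [159.86, 159.86, 180, 180, 180, 180].

### API

Orientations are given as a 3x3 rotation matrix whose columns are the frame's x, y, z axes.
In Python, from rig import * gives the robot as it stands.
- The arm moves only by the tool play_rows, never from a script. Its argument "rows" is a list that holds one entry, the list of rows, each a list of 7 numbers: the shift along the tool's x, y, z in m, then the turn, a rotation vector about the tool's x, y, z in degrees, then the finger opening in m, from 0 to 0.087. A call has 1 to 12 rows; each row is the pose to reach, as a shift and turn from the pose commanded when the call began, along the tool's axes at that moment; what a row does not reach only later rows make up. A row lasts 1/10 s, in which the tool goes at most 50 mm and 8.59 degrees, less where a joint would pass 70% of its speed; a pose out of reach is approached as far as the arm can. A call with a gripper value outside its range is refused whole. The fingers move at their own pace and stop on an object; the grip force is fixed at half the most. Time passes only in rows, so rows that repeat a pose let the fingers close. It gives the time, the measured TCP pose, the force and the opening at its end, in the units of the state.
- read_state(): the state, without advancing time (a new reading comes with each control period).
- capture(name): name is "scene" or "top" or "wrist"; returns a dict with "pixels" (480x640x3 uint8, red, green, blue), "intrinsics" (3x3 intrinsics, pixels), "rvec" (rotation vector, rad) and "tvec" (3), from world to camera coordinates, as OpenCV has them. Camera axes: x right, y down, z forward; pixel columns grow to the right and rows downward; lengths in m; the calibration is good to about 2 mm. A picture is of the moment at which its call begins. There is no depth.
- hand_in(): hands the job in, once; it reports no verdict.
Trained networks look in the newest picture that a camera, given by its name, has taken for a name from the list of things; names that differ only in an ending like _2 or _b are one class to them, and where a whole thing is asked for, a point or a joint stands for the part that bears it (a point fixed in the world has none). Each returns a list of dicts, best first, with "p" (0 to 1); they miss things now and then, are a little off and sometimes report something else, mostly with a low value. They report only what shows in the picture. A call takes as long as a camera call. They do not tell look-alikes from the thing itself.
- trace(camera, target): "mask" (480x640 bool, what is visible of it) and "at" ([column, row] in pixels, amid what is visible of it).
The state is a dict: "time_s": time; "joint_positions": joint angles; "qvel": joint speeds; "tau": joint torques, N m; "position": TCP position; "tcp_rot": TCP orientation; "force": force on the tool from outside, world axes, zero at the start; "moment": the same for the moment, N m; "opening": opening from 0.0 (shut) to 1.0 (fully open).
Only numpy, scipy, OpenCV 4.12 (cv2) and the standard library are available. Lean on these libraries where they do the work, as an engineer would, in place of code of your own. Each camera call takes 0.05 s, during which the arm holds its last target.

## Working session

There is one attempt and no reset: what is moved stays moved. The work goes in short steps, Python scripts to look and compute and a tool call to move; the robot and the scene stay as the last step left them, time stands still between calls to the robot, and variables do not carry over. Pictures are saved under pics/ and viewed, and the job is handed in when it is done.

Besides the shell and the picture viewer there is one more tool, called after ">>>" by a JSON object that holds its "op" and its "data". play_rows: Moves the arm, as the interface text tells. Its arguments: {"type":"object","properties":{"rows":{"type":"array"}},"required":["rows"]}

```bash
ls; mkdir -p pics
python3 - <<'E'
from rig import *
import cv2
for n in ["scene","top","wrist"]:
    c=capture(n); cv2.imwrite(f"pics/{n}0.png",c["pixels"][:,:,::-1]); print(n,c["intrinsics"],c["rvec"],c["tvec"])
s=read_state(); print({k:s[k] for k in("time_s","position","tcp_rot","force","opening")})
E
```

```text
pics
scene [[599.50346734   0.         319.72511303]
 [  0.         599.50346734 243.0896005 ]
 [  0.           0.           1.        ]] [ 2.30605685  0.56166288 -0.25288949] [-0.38198018 -0.1160622   1.51809676]
top [[486.9851961    0.         324.30149575]
 [  0.         486.9851961  237.09154136]
 [  0.           0.           1.        ]] [ 2.13661831 -2.19500967  0.13120399] [-0.01057273  0.42817336  0.82579842]
wrist [[401.3776108    0.         322.91526665]
 [  0.         401.3776108  240.54586016]
 [  0.           0.           1.        ]] [-2.3579228   1.68226389  0.24756303] [-0.62303365 -0.03448236  0.39093683]
{'time_s': 0.15, 'position': array([ 0.20352107, -0.59034844,  0.22179654]), 'tcp_rot': array([[-2.24694420e-04,  9.45472193e-01,  3.25702750e-01],
       [ 1.63117259e-03,  3.25702672e-01, -9.45470840e-01],
       [-9.99998644e-01,  3.18835376e-04, -1.61541189e-03]]), 'force': array([ 0.51698097, -0.22271803,  1.23482939]), 'opening': 1.0015037150991315}
```

View pics/scene0.png

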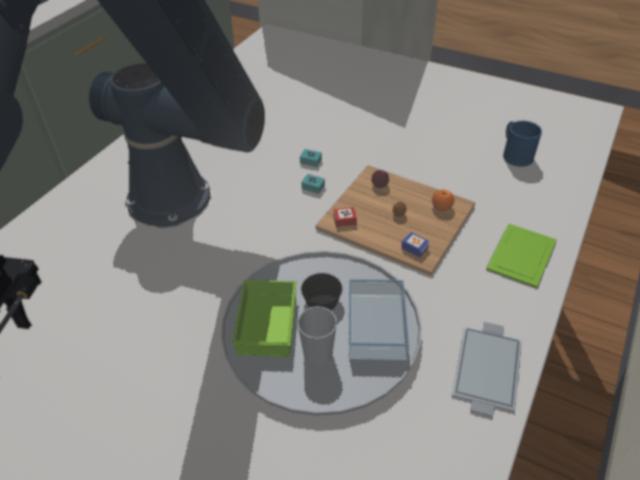

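View pics/top0.png

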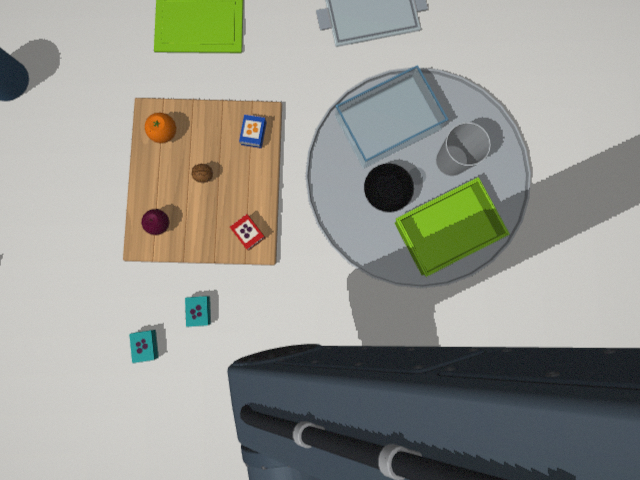

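View pics/wrist0.png

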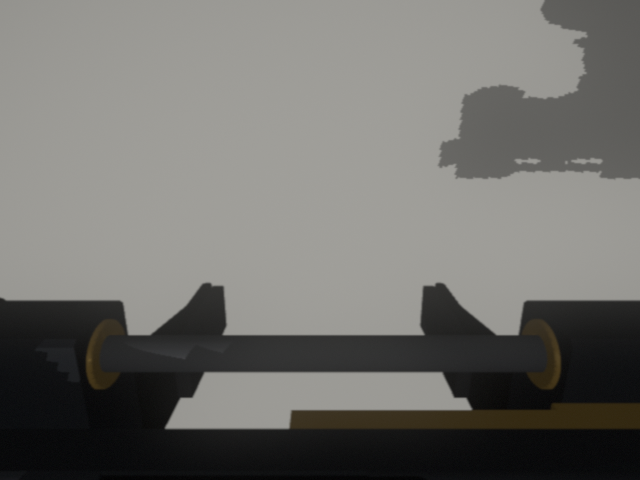

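```bash
cat > h.py <<'E'
from rig import *
import numpy as np, cv2
def cap(n):
    c=capture(n); R=cv2.Rodrigues(np.array(c["rvec"],float))[0]; t=np.array(c["tvec"],float).ravel()
    return dict(img=c["pixels"],K=np.array(c["intrinsics"]),R=R,t=t,rv=np.array(c["rvec"],float),n=n)
def ray(c,px):
    d=c["R"].T@(np.linalg.inv(c["K"])@np.array([px[0],px[1],1.])); return -c["R"].T@c["t"],d/np.linalg.norm(d)
def onz(c,px,z):
    o,d=ray(c,px); return o+d*(z-o[2])/d[2]
def tri(c1,p1,c2,p2):
    o1,d1=ray(c1,p1);o2,d2=ray(c2,p2)
    s=np.linalg.lstsq(np.c_[d1,-d2],o2-o1,rcond=None)[0]
    a=o1+s[0]*d1;b=o2+s[1]*d2
    return (a+b)/2,np.linalg.norm(a-b)
def proj(c,P):
    return cv2.projectPoints(np.atleast_2d(np.array(P,float)),c["rv"],c["t"],c["K"],None)[0][:,0]
def cen(m):
    y,x=np.nonzero(m); return np.array([x.mean(),y.mean()])
E
python3 - <<'E'
from h import *
np.set_printoptions(precision=4,suppress=True)
T=cap("top");S=cap("scene")
names=["turntable","raisin_carton_mid","apricot_carton_mid","mandarin_mid","plum_mid","walnut_mid","snack_box","clear_container","silicone_cup","tumbler"]
M={}
for n in names:
    a=trace("top",n);b=trace("scene",n)
    for l,x in(("top",a),("scene",b)):
        print(n,l,[(round(float(d["p"]),2),[int(v) for v in d["at"]],int(d["mask"].sum())) for d in x])
    if a and b:
        pa,pb=cen(a[0]["mask"]),cen(b[0]["mask"]); P,e=tri(T,pa,S,pb); print("   ",P,"err",e)
        M[n+"_t"]=a[0]["mask"];M[n+"_s"]=b[0]["mask"]
np.savez("m.npz",**M)
print("camT",-T["R"].T@T["t"],"camS",-S["R"].T@S["t"])
E
```

```text
turntable top [(0.69, [415, 185], 22370)]
turntable scene [(0.85, [322, 364], 13769)]
    [ 0.5342 -0.1991 -0.044 ] err 0.0010187559072841967
raisin_carton_mid top [(0.89, [248, 231], 678), (0.64, [143, 347], 802), (0.62, [195, 311], 715), (0.33, [200, 174], 317)]
raisin_carton_mid scene [(0.92, [308, 185], 363), (0.88, [310, 157], 351), (0.67, [342, 214], 365)]
    [0.4036 0.0771 0.1466] err 0.05238829237878035
apricot_carton_mid top [(0.69, [256, 132], 714)]
apricot_carton_mid scene [(0.71, [413, 243], 457), (0.29, [267, 318], 4216)]
    [0.6216 0.1015 0.0203] err 0.0013441567398972262
mandarin_mid top [(0.64, [158, 130], 740)]
mandarin_mid scene [(0.83, [441, 201], 356)]
    [0.629  0.2634 0.0321] err 0.0005906973036637778
plum_mid top [(0.89, [154, 222], 543)]
plum_mid scene [(0.5, [381, 179], 244), (0.49, [441, 202], 366)]
    [0.4605 0.2719 0.0286] err 4.2746773014798074e-05
walnut_mid top [(0.75, [203, 174], 297)]
walnut_mid scene [(0.45, [397, 211], 158), (0.32, [416, 241], 467)]
    [0.5463 0.19   0.0275] err 0.0012029798933926288
snack_box top [(0.58, [449, 230], 6412)]
snack_box scene [(0.79, [268, 320], 4252)]
    [ 0.4364 -0.2412  0.0374] err 0.0013380498790345231
clear_container top [(0.66, [389, 119], 6675)]
clear_container scene [(0.63, [379, 321], 4603)]
    [ 0.6373 -0.1445  0.0382] err 0.0004716799319670984
silicone_cup top [(0.58, [390, 187], 1951)]
silicone_cup scene [(0.58, [322, 294], 1192)]
    [ 0.5071 -0.1348  0.0484] err 0.00035954863758602294
tumbler top [(0.62, [464, 149], 2051)]
tumbler scene [(0.94, [318, 333], 1823)]
    [ 0.5625 -0.2571  0.0804] err 0.0014576737738076486
camT [ 0.3311 -0.0148  0.8692] camS [ 0.8885 -0.835   0.9886]
```

Run:
```python
import cv2
a=cv2.imread("pics/top0.png")[90:270,115:290]; cv2.imwrite("pics/crop0.png",cv2.resize(a,None,fx=3.3,fy=3.3,interpolation=cv2.INTER_CUBIC))
```

```text
(no output)
```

View pics/crop0.png

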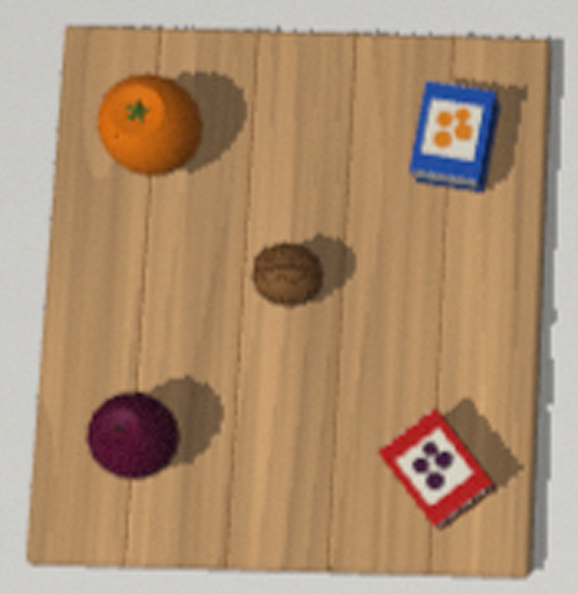

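```bash
cat > fit.py <<'E'
from h import *
from scipy.optimize import minimize
def boxpts(hx,hy,z0,z1,sc=1.0):
    return np.array([[sx*hx*(sc if z==z0 else 1),sy*hy*(sc if z==z0 else 1),z] for z in(z0,z1) for sx in(-1,1) for sy in(-1,1)])
def circ(rs):
    a=np.linspace(0,2*np.pi,40,endpoint=False)
    return np.concatenate([np.c_[r*np.cos(a),r*np.sin(a),0*a+z] for r,z in rs])
def ell(r,h):
    t=np.linspace(-np.pi/2,np.pi/2,15)
    return circ([(r*np.cos(u),h*np.sin(u)) for u in t])
def hullmask(c,P,up=2):
    p=proj(c,P)
    m=np.zeros((480,640),np.uint8)
    h=cv2.convexHull(p.astype(np.float32))
    cv2.fillConvexPoly(m,np.round(h*256).astype(np.int32),255,cv2.LINE_AA,8)
    return m/255.
def fit(pts,views,x0,yaw=True,zfix=None):
    """views: list of (cam,mask); x0=[x,y,z,yaw deg]"""
    def pose(v):
        x,y=v[0],v[1]; z=x0[2]+(v[2]-x0[2] if zfix is None else 0); a=np.radians(v[3]*100) if yaw else 0
        R=np.array([[np.cos(a),-np.sin(a),0],[np.sin(a),np.cos(a),0],[0,0,1]])
        return pts@R.T+[x,y,z]
    def cost(v):
        s=0
        for c,m in views:
            h=hullmask(c,pose(v)); s+=1-np.minimum(h,m).sum()/np.maximum(h,m).sum()
        return s
    best=None
    for dy in ((-20,0,20) if yaw else (0,)):
        s=np.array([x0[0],x0[1],x0[2],(x0[3]+dy)/100])
        sim=[s]+[s+np.eye(4)[i]*[.01,.01,.01,.1][i] for i in range(4)]
        r=minimize(cost,s,method="Nelder-Mead",options=dict(initial_simplex=np.array(sim),xatol=1e-5,fatol=1e-5,maxiter=600))
        if best is None or r.fun<best.fun: best=r
    v=best.x.copy(); v[3]*=100
    if zfix is not None: v[2]=x0[2]
    return v,best.fun
def colmask(c,lo,hi,near,rad):
    hsv=cv2.cvtColor(c["img"],cv2.COLOR_RGB2HSV); m=cv2.inRange(hsv,lo,hi)
    if lo[0]==0 and hi[0]<15: m|=cv2.inRange(hsv,(168,lo[1],lo[2]),(180,hi[1],hi[2]))
    m=cv2.morphologyEx(m,cv2.MORPH_CLOSE,np.ones((3,3)))
    n,l,st,ce=cv2.connectedComponentsWithStats(m)
    b=[i for i in range(1,n) if np.hypot(*(ce[i]-near))<rad]
    i=max(b,key=lambda i:st[i,4]); mm=(l==i).astype(np.uint8)
    ct,_=cv2.findContours(mm,cv2.RETR_EXTERNAL,cv2.CHAIN_APPROX_NONE); out=np.zeros_like(mm); cv2.drawContours(out,ct,-1,1,-1)
    return out.astype(float)
E
cat > m1.py <<'E'
from fit import *
np.set_printoptions(precision=4,suppress=True)
T=cap("top");S=cap("scene");M=np.load("m.npz")
car=boxpts(.025,.019,-.012,.012)
R=[colmask(T,(0,120,60),(8,255,255),(248,231),15),colmask(S,(0,120,60),(8,255,255),(345,216),15)]
B=[colmask(T,(105,110,50),(135,255,255),(253,131),15),colmask(S,(105,110,50),(135,255,255),(415,243),15)]
print([m.sum() for m in R+B])
def rep(n,pts,ms,x0,yaw=True,zf=None):
    for lab,vw,z in(("both",[(T,ms[0]),(S,ms[1])],None),("top",[(T,ms[0])],zf)):
        if lab=="top" and zf is None: continue
        x=list(x0); 
        if lab=="top": x[2]=zf
        v,f=fit(pts,vw,x,yaw,z); print(n,lab,v,"cost",round(f,3))
rep("raisin",car,R,[.45,.11,.026,30],zf=.026)
rep("apric",car,B,[.6216,.1015,.026,0],zf=.026)
g=lambda n:[M[n+"_t"].astype(float),M[n+"_s"].astype(float)]
rep("mand",ell(.027,.022),g("mandarin_mid"),[.629,.263,.036,0],False,.036)
rep("plum",ell(.023,.021),g("plum_mid"),[.46,.272,.035,0],False,.035)
rep("waln",ell(.018,.017),g("walnut_mid"),[.546,.19,.031,0],False,.031)
L=[colmask(T,(30,120,40),(50,255,255),(450,230),25),colmask(S,(30,120,40),(50,255,255),(267,318),25)]
print([m.sum() for m in L])
rep("snack",boxpts(.08,.055,0,.045,.95),L,[.436,-.241,.018,-70],True,.018)
rep("clear",boxpts(.08,.055,0,.05),g("clear_container"),[.637,-.145,.018,-65],True,.018)
rep("cup",circ([(.033,0),(.043,.04)]),g("silicone_cup"),[.507,-.135,.018,0],False,.018)
rep("tumbler",circ([(.028,0),(.036,.1)]),g("tumbler"),[.56,-.257,.018,0],False,.018)
E
python3 m1.py
```

```text
[np.float64(673.0), np.float64(167.0), np.float64(661.0), np.float64(27.0)]
raisin both [ 0.4411  0.1129  0.0209 36.0648] cost 0.748
raisin top [ 0.4402  0.1116  0.026  38.0407] cost 0.118
apric both [  0.653    0.1137  -0.0655 -10.8327] cost 1.051
apric top [ 0.6213  0.1009  0.026  -5.4239] cost 0.181
mand both [ 0.629   0.2644  0.0311 13.3148] cost 0.212
mand top [0.6274 0.2621 0.036  7.3258] cost 0.103
plum both [ 0.4609  0.2727  0.0274 10.0787] cost 0.276
plum top [0.4591 0.2695 0.035  8.0963] cost 0.144
waln both [ 0.5467  0.1904  0.0255 16.0784] cost 0.434
waln top [0.5461 0.1892 0.031  6.2244] cost 0.218
[np.float64(6296.0), np.float64(3360.0)]
snack both [  0.438   -0.2392   0.0057 -64.7069] cost 0.275
snack top [  0.4371  -0.2356   0.018  -64.9932] cost 0.048
clear both [  0.6346  -0.1425   0.0143 -64.1891] cost 0.065
clear top [  0.6334  -0.1423   0.018  -63.6041] cost 0.031
cup both [ 0.506  -0.1334  0.0128  4.8043] cost 0.194
cup top [ 0.5054 -0.1331  0.018   5.4291] cost 0.06
tumbler both [ 0.5608 -0.2543  0.0135  7.4949] cost 0.134
tumbler top [ 0.5601 -0.2531  0.018   4.9333] cost 0.07
```

```bash
cat > ov.py <<'E'
from fit import *
def overlay(c,items,name,crop,f):
    im=c["img"][:,:,::-1].copy(); x0,y0,x1,y1=crop
    im=cv2.resize(im[y0:y1,x0:x1],None,fx=f,fy=f,interpolation=cv2.INTER_CUBIC)
    for pts,(x,y,z,a) in items:
        a=np.radians(a);R=np.array([[np.cos(a),-np.sin(a),0],[np.sin(a),np.cos(a),0],[0,0,1]])
        p=proj(c,pts@R.T+[x,y,z]); h=cv2.convexHull(p.astype(np.float32))[:,0]
        cv2.polylines(im,[np.round((h-[x0-.5,y0-.5])*f).astype(np.int32)],True,(255,255,0),1)
        if len(pts)==8:
            q=p[[4,5,7,6]]; cv2.polylines(im,[np.round((q-[x0-.5,y0-.5])*f).astype(np.int32)],True,(0,255,255),1)
    cv2.imwrite(name,im)
E
cat > it.py <<'E'
from ov import *
car=boxpts(.025,.019,-.012,.012)
IT=[(car,(.4402,.1116,.026,38)),(car,(.6213,.1009,.026,-5.4)),(ell(.027,.022),(.6274,.2621,.036,0)),(ell(.023,.021),(.4591,.2695,.035,0)),(ell(.018,.017),(.5461,.1892,.031,0)),
(boxpts(.08,.055,0,.045,.95),(.4371,-.2356,.018,-65)),(boxpts(.08,.055,0,.05),(.634,-.1423,.018,-63.8)),(circ([(.033,0),(.043,.04)]),(.5054,-.1331,.018,0)),(circ([(.028,0),(.036,.1)]),(.5601,-.2531,.018,0))]
E
python3 - <<'E'
from it import *
T=cap("top");S=cap("scene")
overlay(T,IT,"pics/ovt.png",(110,60,540,290),1.85)
overlay(S,IT,"pics/ovs.png",(210,140,490,420),2.1)
E
```

```text
(no output)
```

View pics/ovt.png

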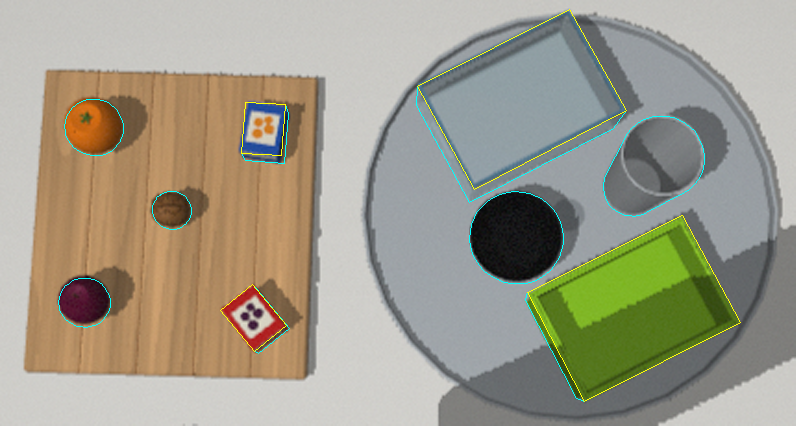

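View pics/ovs.png

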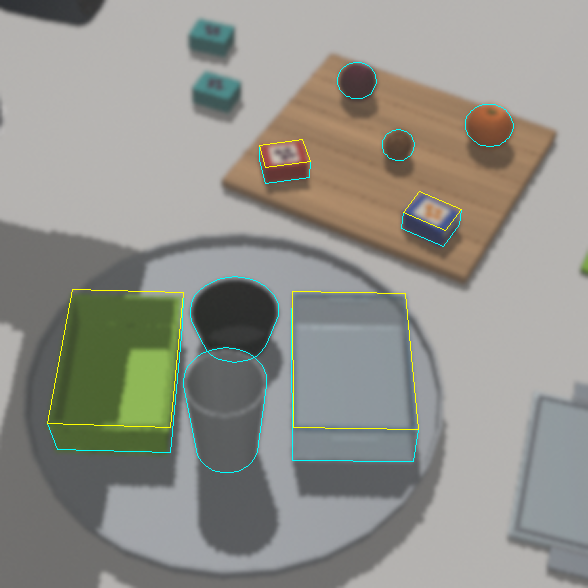

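The top image shows the raisin candidates at (248,232), which is red, and at (198,311) and (144,346), which are both turquoise. The red one with the white panel and purple dots is the target, and the enlarged crop confirms it. The model overlays match in both views, so the stated heights hold. Next I set up a move helper.

```bash
cat > go.py <<'E'
import sys
from h import *
def rows(targets):
    s=read_state();p=np.array(s["position"]);R=np.array(s["tcp_rot"])
    print("t",round(s["time_s"],2),"pos",np.round(p,4),"F",np.round(s["force"],1),"op",round(s["opening"]*87,1),"j",np.round(s["joint_positions"],0))
    for (x,y,z,a) in targets:
        d=R.T@(np.array([x,y,z])-p)
        a=np.radians(a); Rt=np.c_[[0,0,-1],[-np.sin(a),np.cos(a),0],[np.cos(a),np.sin(a),0]]
        Rt=np.c_[Rt[:,0],np.cross(Rt[:,2],Rt[:,0]),Rt[:,2]]
        rv=np.degrees(cv2.Rodrigues(R.T@Rt)[0].ravel())
        print([round(float(v),4) for v in d]+[round(float(v),1) for v in rv],"n>=",int(max(np.ceil(np.linalg.norm(d)/.05),np.ceil(np.linalg.norm(rv)/8.59))))
if __name__=="__main__":
    v=list(map(float,sys.argv[1:])); rows([v[i:i+4] for i in range(0,len(v),4)])
E
python3 go.py .5 -.15 .2 -62  .44 .1116 .12 -52 .4402 .1116 .018 -52
```

```text
t 1.45 pos [ 0.2036 -0.5909  0.2225] F [-0.1 -0.4 -0. ] op 86.8 j [-81.  30.  82.  -0.  68. -10.]
[0.0226, 0.4238, -0.3203, -9.0, -0.0, -0.0] n>= 11
[0.1026, 0.4523, -0.5871, -19.0, -0.0, -0.0] n>= 15
[0.2046, 0.4525, -0.5871, -19.0, -0.0, -0.0] n>= 16
```

>>> {"op": "play_rows", "data": {"rows": [[[0.0226,0.4238,-0.3203,-9,0,0,0.087],[0.0226,0.4238,-0.3203,-9,0,0,0.087],[0.0226,0.4238,-0.3203,-9,0,0,0.087],[0.0226,0.4238,-0.3203,-9,0,0,0.087],[0.0226,0.4238,-0.3203,-9,0,0,0.087],[0.0226,0.4238,-0.3203,-9,0,0,0.087],[0.0226,0.4238,-0.3203,-9,0,0,0.087],[0.0226,0.4238,-0.3203,-9,0,0,0.087],[0.0226,0.4238,-0.3203,-9,0,0,0.087],[0.0226,0.4238,-0.3203,-9,0,0,0.087],[0.0226,0.4238,-0.3203,-9,0,0,0.087],[0.0226,0.4238,-0.3203,-9,0,0,0.087]]]}}

```text
time_s: 2.65
position: [0.5016, -0.1466, 0.2]
tcp_rot: [[0.001, 0.88, 0.475], [0.001, 0.475, -0.88], [-1.0, 0.001, -0.0]]
force: [-1.2, -0.8, -0.1]
opening: 0.994
```

```bash
python3 go.py .44 .1116 .12 -52 .4402 .1116 .018 -52
```

```text
t 2.65 pos [ 0.5016 -0.1466  0.2   ] F [-1.2 -0.8 -0.1] op 86.5 j [-29.  24.  98.   0.  58.  33.]
[0.0801, 0.0681, -0.2565, -9.7, -0.0, -0.1] n>= 6
[0.1821, 0.0682, -0.2564, -9.7, -0.0, -0.1] n>= 7
```

>>> {"op": "play_rows", "data": {"rows": [[[0.0801,0.0681,-0.2565,-9.7,0,0,0.087],[0.0801,0.0681,-0.2565,-9.7,0,0,0.087],[0.0801,0.0681,-0.2565,-9.7,0,0,0.087],[0.0801,0.0681,-0.2565,-9.7,0,0,0.087],[0.0801,0.0681,-0.2565,-9.7,0,0,0.087],[0.0801,0.0681,-0.2565,-9.7,0,0,0.087],[0.0801,0.0681,-0.2565,-9.7,0,0,0.087],[0.0801,0.0681,-0.2565,-9.7,0,0,0.087]]]}}

```text
time_s: 3.45
position: [0.4401, 0.108, 0.12]
tcp_rot: [[0.001, 0.79, 0.613], [-0.001, 0.613, -0.79], [-1.0, 0.0, 0.001]]
force: [-0.3, 0.9, 1.0]
opening: 1.002
```

```bash
python3 - <<'E'
from it import *
W=cap("wrist"); cv2.imwrite("pics/w1.png",W["img"][:,:,::-1]); overlay(W,IT[:1],"pics/w1.png",(0,0,640,480),1)
E
python3 go.py .4402 .1116 .018 -52
```

```text
t 3.5 pos [0.4408 0.1074 0.1202] F [-0.3 -0.2  1.1] op 87.0 j [ -0.  27. 112.  -0.  41.  52.]
[0.1022, 0.002, -0.0038, -0.3, 0.1, -0.1] n>= 3
```

View pics/w1.png

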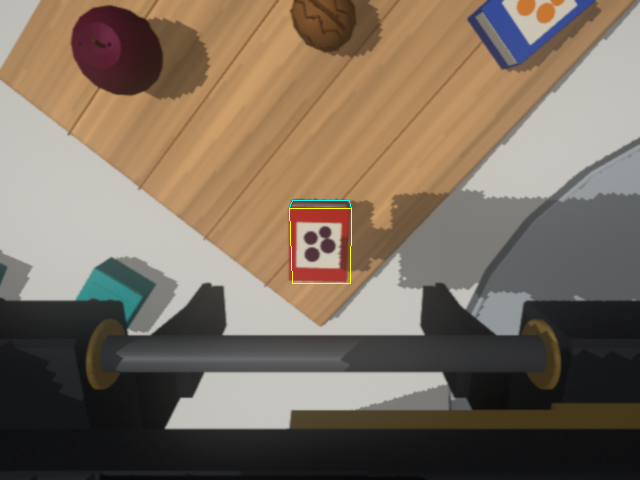

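The wrist view at (320,243) agrees with the fitted raisin carton exactly, so I descend and grip.

>>> {"op": "play_rows", "data": {"rows": [[[0.05,0.002,-0.0038,-0.3,0,0,0.087],[0.08,0.002,-0.0038,-0.3,0,0,0.07],[0.102,0.002,-0.0038,-0.3,0,0,0.06],[0.102,0.002,-0.0038,-0.3,0,0,0.06],[0.102,0.002,-0.0038,-0.3,0,0,0.02],[0.102,0.002,-0.0038,-0.3,0,0,0.02],[0.102,0.002,-0.0038,-0.3,0,0,0.02],[0.102,0.002,-0.0038,-0.3,0,0,0.02],[0.102,0.002,-0.0038,-0.3,0,0,0.02]]]}}

```text
time_s: 4.4
position: [0.4395, 0.1126, 0.0188]
tcp_rot: [[0.002, 0.788, 0.616], [-0.0, 0.616, -0.788], [-1.0, 0.002, 0.001]]
force: [-0.1, -0.9, 6.1]
opening: 0.437
```

```bash
python3 - <<'E'
import numpy as np
def w(c,a,u,v):
    a=np.radians(a);return np.round(np.array(c)+u*np.array([np.cos(a),np.sin(a)])+v*np.array([-np.sin(a),np.cos(a)]),4)
print("c1",w((.4371,-.2356),-65,-.032,-.008),"c2",w((.4371,-.2356),-65,.030,-.008))
print("mand",w((.634,-.1423),-63.8,-.02,-.019),"plum",w((.634,-.1423),-63.8,.02,.022))
E
python3 go.py .44 .1116 .12 -52
```

```text
c1 [ 0.4163 -0.21  ] c2 [ 0.4425 -0.2662]
mand [ 0.6081 -0.1327] plum [ 0.6626 -0.1505]
t 4.4 pos [0.4395 0.1126 0.0188] F [-0.1 -0.9  6.1] op 38.0 j [  0.  40. 115.  -0.  25.  52.]
[-0.1012, -0.0001, 0.0012, 0.0, 0.1, -0.1] n>= 3
```

>>> {"op": "play_rows", "data": {"rows": [[[-0.05,0,0.001,0,0,0,0.02],[-0.101,0,0.001,0,0,0,0.02],[-0.101,0,0.001,0,0,0,0.02]]]}}

```text
time_s: 4.7
position: [0.4431, 0.1122, 0.1235]
tcp_rot: [[0.011, 0.788, 0.616], [0.0, 0.616, -0.788], [-1.0, 0.009, 0.007]]
force: [1.1, -0.1, 0.2]
opening: 0.437
```

```bash
python3 go.py .4163 -.21 .13 -65
```

```text
t 4.7 pos [0.4431 0.1122 0.1235] F [ 1.1 -0.1  0.2] op 38.0 j [  0.  27. 112.   0.  41.  52.]
[-0.0068, -0.2196, 0.2373, 13.0, 0.3, -0.5] n>= 7
```

>>> {"op": "play_rows", "data": {"rows": [[[-0.0068,-0.2196,0.2373,13,0,0,0.02],[-0.0068,-0.2196,0.2373,13,0,0,0.02],[-0.0068,-0.2196,0.2373,13,0,0,0.02],[-0.0068,-0.2196,0.2373,13,0,0,0.02],[-0.0068,-0.2196,0.2373,13,0,0,0.02],[-0.0068,-0.2196,0.2373,13,0,0,0.02],[-0.0068,-0.2196,0.2373,13,0,0,0.02],[-0.0068,-0.2196,0.2373,13,0,0,0.02],[-0.0068,-0.2196,0.2373,13,0,0,0.02],[-0.0068,-0.2196,0.2373,13,0,0,0.02]]]}}

```text
time_s: 5.7
position: [0.4118, -0.2084, 0.1253]
tcp_rot: [[-0.002, 0.906, 0.424], [0.002, 0.424, -0.906], [-1.0, -0.001, -0.002]]
force: [0.5, 0.0, -0.2]
opening: 0.435
```

```bash
python3 - <<'E'
from it import *
W=cap("wrist"); overlay(W,IT[5:],"pics/w2.png",(0,0,640,480),1)
E
python3 go.py .4163 -.21 .027 -65
```

```text
t 5.75 pos [ 0.412  -0.2083  0.1254] F [-0.2 -0.2 -0.8] op 37.9 j [-41.  27. 110.   0.  43.  24.]
[0.0984, 0.0032, 0.0035, 0.1, -0.1, 0.0] n>= 2
```

View pics/w2.png

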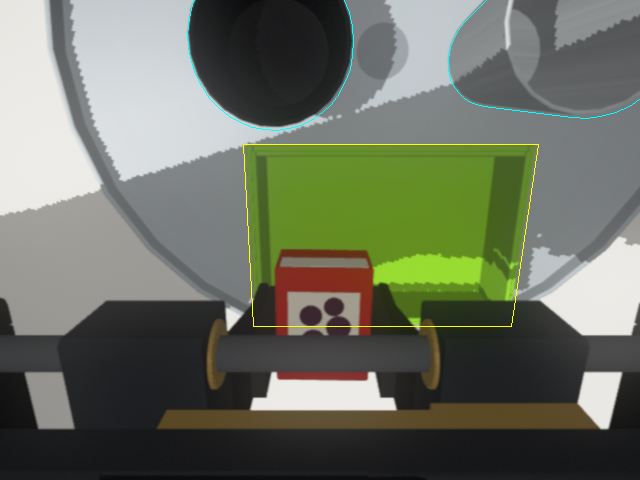

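>>> {"op": "play_rows", "data": {"rows": [[[0,0.0032,0.0035,0,0,0,0.02],[0.04,0.0032,0.0035,0,0,0,0.02],[0.075,0.0032,0.0035,0,0,0,0.02],[0.095,0.0032,0.0035,0,0,0,0.02],[0.0985,0.0032,0.0035,0,0,0,0.02],[0.0985,0.0032,0.0035,0,0,0,0.02]]]}}

```text
time_s: 6.35
position: [0.4171, -0.2112, 0.0269]
tcp_rot: [[-0.001, 0.906, 0.424], [0.001, 0.424, -0.906], [-1.0, -0.001, -0.001]]
force: [-0.0, -0.9, 0.9]
opening: 0.436
```

```bash
python3 go.py .4163 -.21 .026 -65
```

```text
t 6.35 pos [ 0.4171 -0.2112  0.0269] F [-0.  -0.9  0.9] op 37.9 j [-41.  39. 113.   0.  28.  24.]
[0.0009, -0.0002, -0.0014, 0.1, -0.1, 0.0] n>= 1
```

Set down by 1 mm, then open to 50 mm and lift.

>>> {"op": "play_rows", "data": {"rows": [[[0.001,0,0,0,0,0,0.02],[0.001,0,0,0,0,0,0.05],[0.001,0,0,0,0,0,0.05],[0.001,0,0,0,0,0,0.05],[-0.03,0,0,0,0,0,0.05],[-0.06,0,0,0,0,0,0.05],[-0.1,0,0,0,0,0,0.087],[-0.1,0,0,0,0,0,0.087]]]}}

```text
time_s: 7.15
position: [0.4195, -0.2142, 0.1313]
tcp_rot: [[0.008, 0.906, 0.423], [-0.007, 0.423, -0.906], [-1.0, 0.004, 0.009]]
force: [-0.4, -0.5, -0.2]
opening: 0.682
```

```bash
python3 go.py .6213 .1009 .13 -95.4
```

```text
t 7.15 pos [ 0.4195 -0.2142  0.1313] F [-0.4 -0.5 -0.2] op 59.4 j [-41.  27. 109.   0.  43.  24.]
[0.0008, 0.3161, -0.2002, 30.4, 0.5, -0.4] n>= 8
```

>>> {"op": "play_rows", "data": {"rows": [[[0.0008,0.3161,-0.2002,30.4,0.5,-0.4,0.087],[0.0008,0.3161,-0.2002,30.4,0.5,-0.4,0.087],[0.0008,0.3161,-0.2002,30.4,0.5,-0.4,0.087],[0.0008,0.3161,-0.2002,30.4,0.5,-0.4,0.087],[0.0008,0.3161,-0.2002,30.4,0.5,-0.4,0.087],[0.0008,0.3161,-0.2002,30.4,0.5,-0.4,0.087],[0.0008,0.3161,-0.2002,30.4,0.5,-0.4,0.087],[0.0008,0.3161,-0.2002,30.4,0.5,-0.4,0.087],[0.0008,0.3161,-0.2002,30.4,0.5,-0.4,0.087],[0.0008,0.3161,-0.2002,30.4,0.5,-0.4,0.087],[0.0008,0.3161,-0.2002,30.4,0.5,-0.4,0.087]]]}}

```text
time_s: 8.25
position: [0.6173, 0.1021, 0.1255]
tcp_rot: [[-0.011, 0.995, -0.095], [0.007, -0.094, -0.996], [-1.0, -0.012, -0.006]]
force: [0.1, -1.1, 0.3]
opening: 1.001
```

```bash
python3 - <<'E'
from it import *
W=cap("wrist"); overlay(W,IT[1:2],"pics/w3.png",(0,0,640,480),1)
T=cap("top"); overlay(T,IT[5:],"pics/t3.png",(110,60,540,290),1.85)
E
python3 go.py .6213 .1009 .018 -95.4
```

```text
t 8.35 pos [0.6177 0.1014 0.1259] F [-0.8  0.1 -0.3] op 87.4 j [-1. 37. 86.  0. 57. 94.]
[0.1079, 0.0048, 0.0009, -0.1, -0.3, 0.6] n>= 3
```

View pics/w3.png

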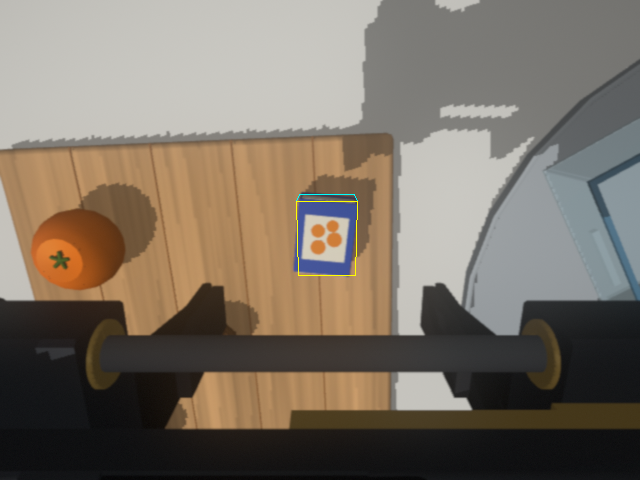

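View pics/t3.png

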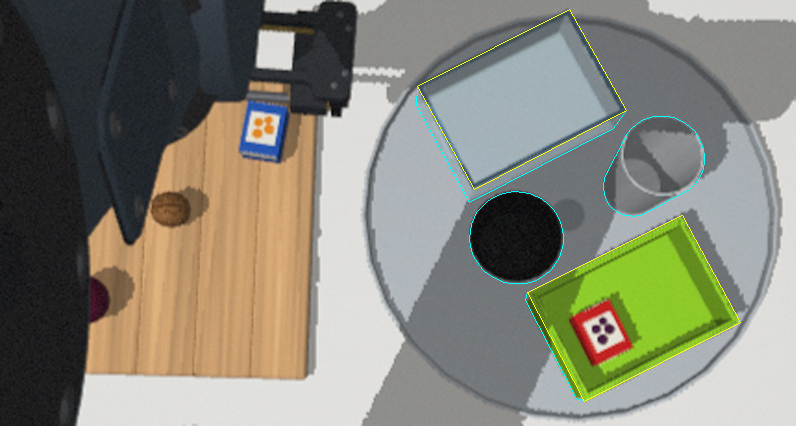

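>>> {"op": "play_rows", "data": {"rows": [[[0.04,0.004,0,3.5,-0.3,0.6,0.087],[0.08,0.004,0,3.5,-0.3,0.6,0.07],[0.1075,0.004,0,3.5,-0.3,0.6,0.06],[0.1075,0.004,0,3.5,-0.3,0.6,0.06],[0.1075,0.004,0,3.5,-0.3,0.6,0.02],[0.1075,0.004,0,3.5,-0.3,0.6,0.02],[0.1075,0.004,0,3.5,-0.3,0.6,0.02],[0.1075,0.004,0,3.5,-0.3,0.6,0.02],[0.1075,0.004,0,3.5,-0.3,0.6,0.02]]]}}

```text
time_s: 9.25
position: [0.6221, 0.1031, 0.0195]
tcp_rot: [[0.002, 0.988, -0.154], [0.0, -0.154, -0.988], [-1.0, 0.002, -0.001]]
force: [-0.5, -0.5, 2.3]
opening: 0.435
```

```bash
python3 go.py .62 .1009 .13 -95.4
```

```text
t 9.25 pos [0.6221 0.1031 0.0195] F [-0.5 -0.5  2.3] op 37.8 j [-1. 46. 89.  0. 45. 98.]
[-0.1105, -0.0015, 0.0024, -3.5, -0.0, -0.1] n>= 3
```

>>> {"op": "play_rows", "data": {"rows": [[[-0.05,0,0,0,0,0,0.02],[-0.11,0,0,0,0,0,0.02],[-0.12,0,0,0,0,0,0.02],[-0.12,0,0,0,0,0,0.02]]]}}

```text
time_s: 9.65
position: [0.6246, 0.1035, 0.1431]
tcp_rot: [[0.01, 0.988, -0.154], [0.001, -0.154, -0.988], [-1.0, 0.01, -0.002]]
force: [-0.8, -0.1, -1.2]
opening: 0.431
```

```bash
python3 go.py .4425 -.2662 .135 -65
```

```text
t 9.65 pos [0.6246 0.1035 0.1431] F [-0.8 -0.1 -1.2] op 37.5 j [-1. 36. 85.  0. 58. 98.]
[0.0059, -0.123, 0.3933, -33.9, 0.0, -0.6] n>= 9
```

>>> {"op": "play_rows", "data": {"rows": [[[0.0059,-0.123,0.3933,-33.9,0,-0.5,0.02],[0.0059,-0.123,0.3933,-33.9,0,-0.5,0.02],[0.0059,-0.123,0.3933,-33.9,0,-0.5,0.02],[0.0059,-0.123,0.3933,-33.9,0,-0.5,0.02],[0.0059,-0.123,0.3933,-33.9,0,-0.5,0.02],[0.0059,-0.123,0.3933,-33.9,0,-0.5,0.02],[0.0059,-0.123,0.3933,-33.9,0,-0.5,0.02],[0.0059,-0.123,0.3933,-33.9,0,-0.5,0.02],[0.0059,-0.123,0.3933,-33.9,0,-0.5,0.02],[0.0059,-0.123,0.3933,-33.9,0,-0.5,0.02],[0.0059,-0.123,0.3933,-33.9,0,-0.5,0.02],[0.0059,-0.123,0.3933,-33.9,0,-0.5,0.02]]]}}

```text
time_s: 10.85
position: [0.4392, -0.2647, 0.1317]
tcp_rot: [[-0.008, 0.906, 0.424], [0.001, 0.424, -0.906], [-1.0, -0.007, -0.005]]
force: [0.3, 0.1, 0.5]
opening: 0.437
```

```bash
python3 - <<'E'
from it import *
W=cap("wrist"); overlay(W,IT[5:]+[(car,(.4163,-.211,.033,25))],"pics/w4.png",(0,0,640,480),1)
E
python3 go.py .4425 -.2662 .028 -65
```

```text
t 10.9 pos [ 0.4395 -0.2646  0.1319] F [ 0.9  0.2 -0.5] op 38.1 j [-43.  30. 103.  -0.  48.  22.]
[0.1038, 0.0028, 0.0031, 0.1, -0.2, 0.4] n>= 3
```

View pics/w4.png

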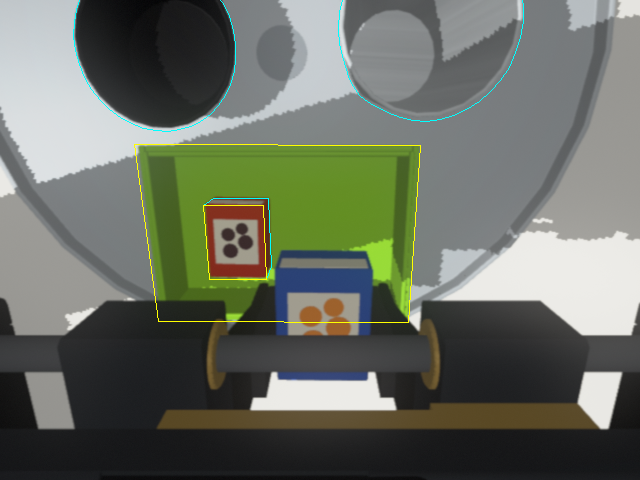

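>>> {"op": "play_rows", "data": {"rows": [[[0,0.0028,0.0031,0,-0.2,0.4,0.02],[0.04,0.0028,0.0031,0,-0.2,0.4,0.02],[0.08,0.0028,0.0031,0,-0.2,0.4,0.02],[0.1,0.0028,0.0031,0,-0.2,0.4,0.02],[0.1035,0.0028,0.0031,0,-0.2,0.4,0.02],[0.1035,0.0028,0.0031,0,-0.2,0.4,0.02]]]}}

```text
time_s: 11.5
position: [0.4429, -0.2673, 0.0285]
tcp_rot: [[0.0, 0.906, 0.424], [0.0, 0.424, -0.906], [-1.0, 0.0, 0.0]]
force: [-0.2, -0.5, -0.1]
opening: 0.433
```

```bash
python3 go.py .4425 -.2662 .0265 -65
```

```text
t 11.5 pos [ 0.4429 -0.2673  0.0285] F [-0.2 -0.5 -0.1] op 37.7 j [-44.  40. 106.   0.  34.  21.]
[0.002, 0.0001, -0.0012, 0.1, 0.0, -0.0] n>= 1
```

>>> {"op": "play_rows", "data": {"rows": [[[0.002,0,-0.001,0,0,0,0.02],[0.002,0,-0.001,0,0,0,0.02],[0.002,0,-0.001,0,0,0,0.048],[0.002,0,-0.001,0,0,0,0.048],[0.002,0,-0.001,0,0,0,0.048],[-0.03,0,-0.001,0,0,0,0.048],[-0.06,0,-0.001,0,0,0,0.048],[-0.11,0,-0.001,0,0,0,0.087],[-0.11,0,-0.001,0,0,0,0.087]]]}}

```text
time_s: 12.4
position: [0.4453, -0.2699, 0.1444]
tcp_rot: [[0.01, 0.906, 0.423], [-0.009, 0.423, -0.906], [-1.0, 0.005, 0.013]]
force: [1.3, -1.5, 0.8]
opening: 0.658
```

```bash
python3 go.py .6274 .2621 .15 -70 .56 0 .2 -70
```

```text
t 12.4 pos [ 0.4453 -0.2699  0.1444] F [ 1.3 -1.5  0.8] op 57.3 j [-44.  29. 102.   0.  49.  21.]
[-0.0087, 0.39, -0.405, 5.0, 0.7, -0.3] n>= 12
[-0.0569, 0.2184, -0.1954, 5.0, 0.7, -0.3] n>= 6
```

>>> {"op": "play_rows", "data": {"rows": [[[-0.009,0.39,-0.405,0,0.7,-0.3,0.087],[-0.009,0.39,-0.405,0,0.7,-0.3,0.087],[-0.009,0.39,-0.405,0,0.7,-0.3,0.087],[-0.009,0.39,-0.405,0,0.7,-0.3,0.087],[-0.009,0.39,-0.405,0,0.7,-0.3,0.087],[-0.009,0.39,-0.405,0,0.7,-0.3,0.087],[-0.009,0.39,-0.405,0,0.7,-0.3,0.087],[-0.009,0.39,-0.405,0,0.7,-0.3,0.087],[-0.009,0.39,-0.405,0,0.7,-0.3,0.087],[-0.009,0.39,-0.405,0,0.7,-0.3,0.087],[-0.009,0.39,-0.405,0,0.7,-0.3,0.087],[-0.009,0.39,-0.405,0,0.7,-0.3,0.087]]]}}

```text
time_s: 13.6
position: [0.6251, 0.2701, 0.147]
tcp_rot: [[-0.007, 0.904, 0.427], [0.01, 0.427, -0.904], [-1.0, -0.002, -0.012]]
force: [-0.6, -0.5, 0.1]
opening: 0.999
```

```bash
python3 go.py .6274 .2621 .15 -65; sleep 0
```

```text
t 13.6 pos [0.6251 0.2701 0.147 ] F [-0.6 -0.5  0.1] op 86.9 j [14. 39. 77.  1. 64. 78.]
[-0.0031, -0.0013, 0.0082, 0.3, -0.7, 0.1] n>= 1
```

```bash
python3 - <<'E'
from it import *
W=cap("wrist"); overlay(W,IT[2:5],"pics/w5.png",(0,0,640,480),1)
T=cap("top"); overlay(T,IT[5:],"pics/t5.png",(110,60,540,290),1.85)
E
python3 go.py .6274 .2621 .018 -65
```

```text
t 13.7 pos [0.6239 0.2668 0.1466] F [-0.2 -0.6 -0.3] op 87.0 j [13. 39. 77.  1. 64. 78.]
[0.1285, 0.0019, 0.0072, 0.2, -0.7, 0.3] n>= 3
```

View pics/w5.png

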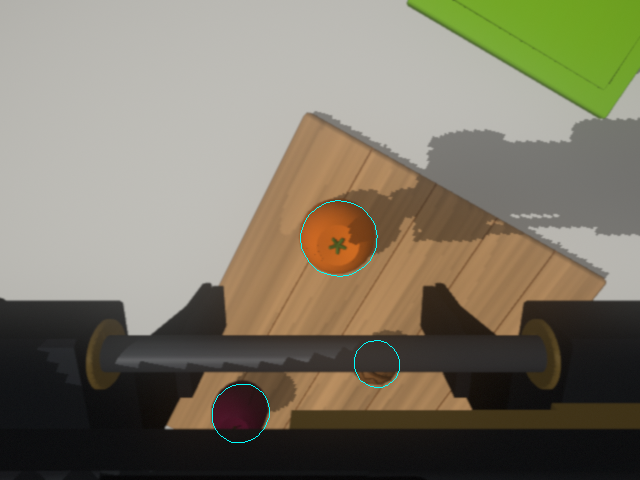

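View pics/t5.png

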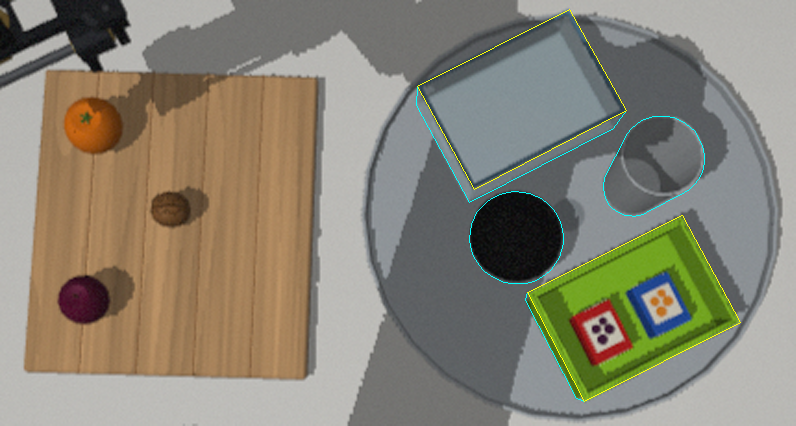

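>>> {"op": "play_rows", "data": {"rows": [[[0.03,0.0019,0.0072,0,-0.7,0.3,0.087],[0.07,0.0019,0.0072,0,-0.7,0.3,0.087],[0.11,0.0019,0.0072,0,-0.7,0.3,0.087],[0.128,0.0019,0.0072,0,-0.7,0.3,0.087],[0.128,0.0019,0.0072,0,-0.7,0.3,0.07],[0.128,0.0019,0.0072,0,-0.7,0.3,0.04],[0.128,0.0019,0.0072,0,-0.7,0.3,0.04],[0.128,0.0019,0.0072,0,-0.7,0.3,0.04],[0.128,0.0019,0.0072,0,-0.7,0.3,0.04],[0.128,0.0019,0.0072,0,-0.7,0.3,0.04]]]}}

```text
time_s: 14.7
position: [0.6283, 0.2605, 0.0206]
tcp_rot: [[0.002, 0.906, 0.423], [-0.0, 0.423, -0.906], [-1.0, 0.002, 0.001]]
force: [-0.4, 1.4, 3.1]
opening: 0.603
```

```bash
python3 go.py .6274 .2621 .15 -65
```

```text
t 14.7 pos [0.6283 0.2605 0.0206] F [-0.4  1.4  3.1] op 52.4 j [13. 49. 81. -0. 50. 78.]
[-0.1294, 0.0001, -0.0017, 0.0, 0.1, -0.1] n>= 3
```

>>> {"op": "play_rows", "data": {"rows": [[[-0.03,0,0,0,0,0,0.04],[-0.07,0,0,0,0,0,0.04],[-0.12,0,0,0,0,0,0.04],[-0.13,0,0,0,0,0,0.04],[-0.13,0,0,0,0,0,0.04]]]}}

```text
time_s: 15.2
position: [0.6294, 0.2609, 0.1527]
tcp_rot: [[0.007, 0.906, 0.423], [0.001, 0.423, -0.906], [-1.0, 0.006, 0.002]]
force: [0.3, 0.1, -0.3]
opening: 0.607
```

```bash
python3 - <<'E'
from it import *
W=cap("wrist"); overlay(W,[],"pics/w6.png",(0,0,640,480),1)
E
python3 go.py .6081 -.1327 .15 -63.8
```

```text
t 15.25 pos [0.6276 0.2604 0.1501] F [-0.1 -0.2 -0.8] op 52.2 j [13. 39. 77. -0. 64. 78.]
[0.0003, -0.184, 0.3479, -1.2, 0.1, -0.1] n>= 8
```

View pics/w6.png

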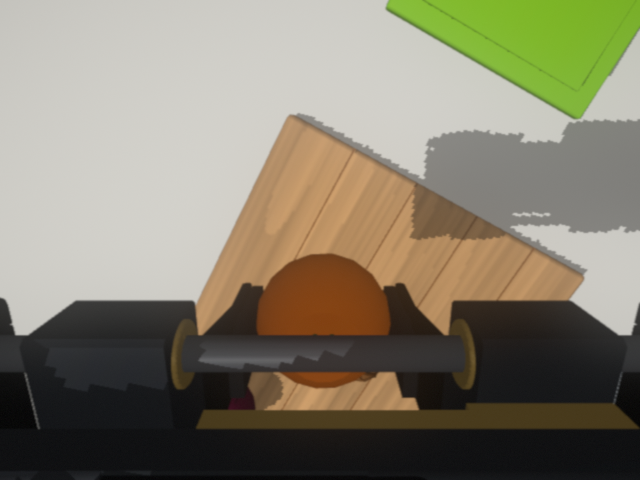

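Run:
```python
from it import *
W=cap("wrist");s=read_state();p=np.array(s["position"])
hsv=cv2.cvtColor(W["img"],cv2.COLOR_RGB2HSV); m=cv2.inRange(hsv,(4,150,60),(20,255,255))
m[:250]=0;m[:,:240]=0;m[:,410:]=0; m[370:]=0
ct=max(cv2.findContours(m,cv2.RETR_EXTERNAL,cv2.CHAIN_APPROX_NONE)[0],key=cv2.contourArea)
y,x=np.nonzero(m);print(x.min(),x.max(),y.min(),y.max())
for dz in(0,.008,.016,.02):
  for dx in (-.008,0,.008):
    c=p+[0,0,dz]+dx*np.array(s["tcp_rot"])[:,1]
    q=proj(W,ell(.027,.022)+c); print(dz,dx,np.round([q[:,0].min(),q[:,0].max(),q[:,1].min(),q[:,1].max()],0))
```

```text
256 390 254 335
0 -0.008 [265. 384. 264. 382.]
0 0 [264. 385. 247. 366.]
0 0.008 [263. 386. 229. 350.]
0.008 -0.008 [262. 387. 270. 393.]
0.008 0 [262. 388. 252. 377.]
0.008 0.008 [261. 389. 234. 360.]
0.016 -0.008 [260. 390. 277. 406.]
0.016 0 [259. 391. 259. 389.]
0.016 0.008 [258. 392. 239. 372.]
0.02 -0.008 [258. 392. 281. 413.]
0.02 0 [257. 393. 262. 396.]
0.02 0.008 [256. 394. 242. 378.]
```

>>> {"op": "play_rows", "data": {"rows": [[[0,-0.184,0.3479,-1.2,0,0,0.04],[0,-0.184,0.3479,-1.2,0,0,0.04],[0,-0.184,0.3479,-1.2,0,0,0.04],[0,-0.184,0.3479,-1.2,0,0,0.04],[0,-0.184,0.3479,-1.2,0,0,0.04],[0,-0.184,0.3479,-1.2,0,0,0.04],[0,-0.184,0.3479,-1.2,0,0,0.04],[0,-0.184,0.3479,-1.2,0,0,0.04],[0,-0.184,0.3479,-1.2,0,0,0.04],[0,-0.184,0.3479,-1.2,0,0,0.04],[0,-0.184,0.3479,-1.2,0,0,0.04]]]}}

```text
time_s: 16.4
position: [0.6068, -0.1312, 0.148]
tcp_rot: [[-0.003, 0.897, 0.442], [0.001, 0.442, -0.897], [-1.0, -0.002, -0.003]]
force: [-1.1, 0.4, -0.5]
opening: 0.6
```

```bash
python3 - <<'E'
from it import *
W=cap("wrist"); overlay(W,IT[5:],"pics/w7.png",(0,0,640,480),1)
E
python3 go.py .6081 -.1327 .031 -63.8
```

```text
t 16.45 pos [ 0.6071 -0.1308  0.1484] F [ 0.5  0.2 -1. ] op 52.4 j [-22.  35.  86.   0.  59.  41.]
[0.1174, 0.0002, 0.0023, 0.1, -0.1, 0.1] n>= 3
```

View pics/w7.png

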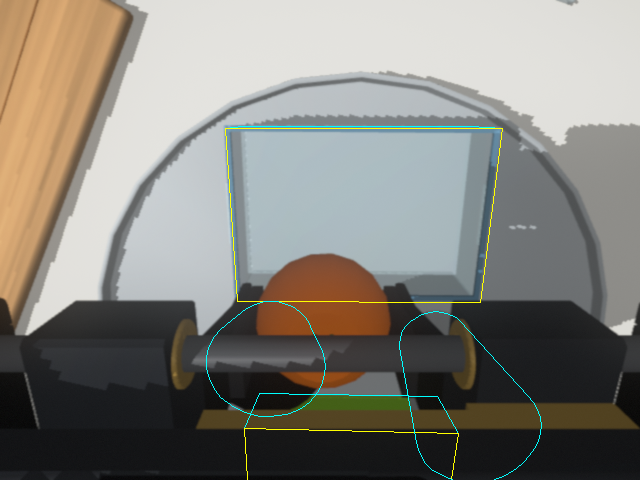

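>>> {"op": "play_rows", "data": {"rows": [[[0.03,0,0.0023,0,0,0,0.04],[0.065,0,0.0023,0,0,0,0.04],[0.095,0,0.0023,0,0,0,0.04],[0.112,0,0.0023,0,0,0,0.04],[0.117,0,0.0023,0,0,0,0.04],[0.117,0,0.0023,0,0,0,0.04]]]}}

```text
time_s: 17.05
position: [0.6088, -0.1333, 0.032]
tcp_rot: [[-0.001, 0.896, 0.443], [0.0, 0.443, -0.896], [-1.0, -0.001, -0.001]]
force: [-0.3, -0.4, -0.7]
opening: 0.601
```

>>> {"op": "play_rows", "data": {"rows": [[[0.001,0,0,0,0,0,0.04],[0.002,0,0,0,0,0,0.04],[0.002,0,0,0,0,0,0.04]]]}}

```text
time_s: 17.35
position: [0.6098, -0.135, 0.0318]
tcp_rot: [[0.002, 0.897, 0.442], [-0.001, 0.442, -0.897], [-1.0, 0.002, 0.002]]
force: [-0.1, -0.8, -0.1]
opening: 0.6
```

>>> {"op": "play_rows", "data": {"rows": [[[0.001,0,0,0,0,0,0.04],[0.001,0,0,0,0,0,0.04]]]}}

```text
time_s: 17.55
position: [0.6093, -0.135, 0.0301]
tcp_rot: [[0.001, 0.897, 0.442], [-0.001, 0.442, -0.897], [-1.0, 0.001, 0.001]]
force: [0.1, 0.6, -1.3]
opening: 0.603
```

>>> {"op": "play_rows", "data": {"rows": [[[0.001,0,-0.001,0,0,0,0.04],[0.002,0,-0.001,0,0,0,0.04],[0.002,0,-0.001,0,0,0,0.04]]]}}

```text
time_s: 17.85
position: [0.6086, -0.1339, 0.0276]
tcp_rot: [[0.0, 0.897, 0.442], [-0.0, 0.442, -0.897], [-1.0, 0.0, 0.001]]
force: [0.2, -0.3, -0.6]
opening: 0.603
```

>>> {"op": "play_rows", "data": {"rows": [[[0.001,0,0,0,0,0,0.04],[0.001,0,0,0,0,0,0.04]]]}}

```text
time_s: 18.05
position: [0.6087, -0.134, 0.0275]
tcp_rot: [[0.001, 0.897, 0.442], [-0.001, 0.442, -0.897], [-1.0, 0.0, 0.001]]
force: [-1.2, 0.9, 5.2]
opening: 0.601
```

>>> {"op": "play_rows", "data": {"rows": [[[0.0,0,0,0,0,0,0.058],[0.0,0,0,0,0,0,0.062],[0,0,0,0,0,0,0.066],[0,0,0,0,0,0,0.066],[-0.02,0,0,0,0,0,0.066],[-0.05,0,0,0,0,0,0.066],[-0.09,0,0,0,0,0,0.066],[-0.12,0,0,0,0,0,0.087],[-0.12,0,0,0,0,0,0.087]]]}}

```text
time_s: 18.95
position: [0.612, -0.1351, 0.1516]
tcp_rot: [[0.01, 0.897, 0.442], [-0.004, 0.442, -0.897], [-1.0, 0.007, 0.009]]
force: [1.4, 0.3, 1.1]
opening: 0.866
```

```bash
python3 go.py .4591 .2695 .15 -63.8
```

```text
t 18.95 pos [ 0.612  -0.1351  0.1516] F [1.4 0.3 1.1] op 75.3 j [-23.  35.  86.  -0.  58.  41.]
[-0.0018, 0.0416, -0.4306, 0.0, 0.5, -0.4] n>= 9
```

>>> {"op": "play_rows", "data": {"rows": [[[-0.002,0.0416,-0.4306,0,0.5,-0.4,0.087],[-0.002,0.0416,-0.4306,0,0.5,-0.4,0.087],[-0.002,0.0416,-0.4306,0,0.5,-0.4,0.087],[-0.002,0.0416,-0.4306,0,0.5,-0.4,0.087],[-0.002,0.0416,-0.4306,0,0.5,-0.4,0.087],[-0.002,0.0416,-0.4306,0,0.5,-0.4,0.087],[-0.002,0.0416,-0.4306,0,0.5,-0.4,0.087],[-0.002,0.0416,-0.4306,0,0.5,-0.4,0.087],[-0.002,0.0416,-0.4306,0,0.5,-0.4,0.087],[-0.002,0.0416,-0.4306,0,0.5,-0.4,0.087],[-0.002,0.0416,-0.4306,0,0.5,-0.4,0.087],[-0.002,0.0416,-0.4306,0,0.5,-0.4,0.087]]]}}

```text
time_s: 20.15
position: [0.456, 0.2698, 0.1479]
tcp_rot: [[-0.01, 0.898, 0.441], [0.003, 0.441, -0.898], [-1.0, -0.008, -0.008]]
force: [-0.0, 0.2, -0.2]
opening: 0.997
```

```bash
python3 - <<'E'
from it import *
W=cap("wrist"); overlay(W,IT[3:5],"pics/w8.png",(0,0,640,480),1)
T=cap("top"); overlay(T,IT[5:]+[(ell(.027,.022),(.6081,-.1335,.043,0))],"pics/t8.png",(110,60,540,290),1.85)
E
python3 go.py .4591 .2695 .018 -63.8
```

```text
t 20.25 pos [0.4564 0.2695 0.1481] F [-0.2 -0.5 -0.5] op 87.3 j [ 18.  29. 100.   0.  52.  82.]
[0.1301, 0.0034, 0.0022, -0.1, -0.4, 0.4] n>= 3
```

View pics/w8.png

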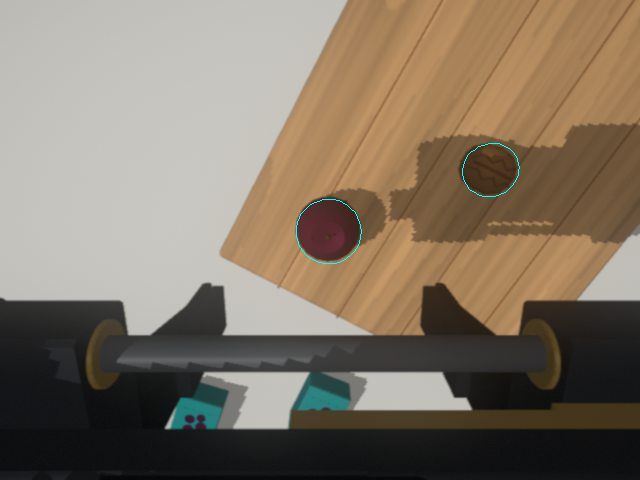

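View pics/t8.png

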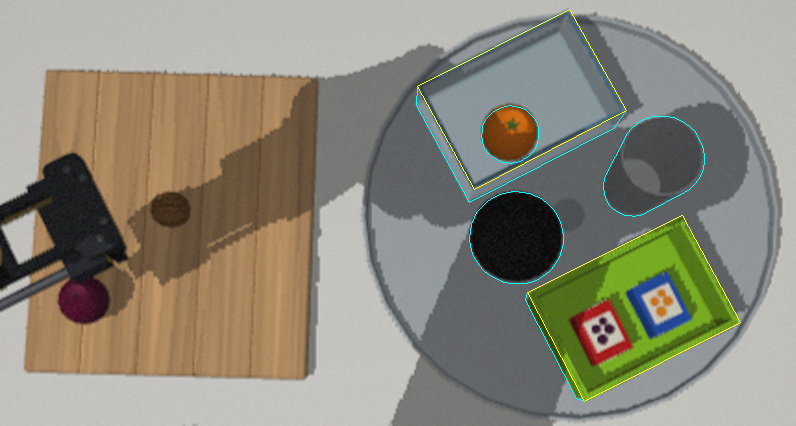

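>>> {"op": "play_rows", "data": {"rows": [[[0.03,0.0034,0.0022,0,-0.4,0.4,0.087],[0.07,0.0034,0.0022,0,-0.4,0.4,0.087],[0.11,0.0034,0.0022,0,-0.4,0.4,0.087],[0.131,0.0034,0.0022,0,-0.4,0.4,0.087],[0.131,0.0034,0.0022,0,-0.4,0.4,0.06],[0.131,0.0034,0.0022,0,-0.4,0.4,0.035],[0.131,0.0034,0.0022,0,-0.4,0.4,0.035],[0.131,0.0034,0.0022,0,-0.4,0.4,0.035],[0.131,0.0034,0.0022,0,-0.4,0.4,0.035],[0.131,0.0034,0.0022,0,-0.4,0.4,0.035]]]}}

```text
time_s: 21.25
position: [0.4588, 0.2708, 0.0177]
tcp_rot: [[0.0, 0.897, 0.442], [0.001, 0.442, -0.897], [-1.0, 0.001, -0.001]]
force: [0.2, -0.9, 0.6]
opening: 0.54
```

>>> {"op": "play_rows", "data": {"rows": [[[-0.03,0,0,0,0,0,0.035],[-0.07,0,0,0,0,0,0.035],[-0.12,0,0,0,0,0,0.035],[-0.14,0,0,0,0,0,0.035],[-0.14,0,0,0,0,0,0.035]]]}}

```text
time_s: 21.75
position: [0.4608, 0.2717, 0.1609]
tcp_rot: [[0.008, 0.897, 0.442], [0.004, 0.442, -0.897], [-1.0, 0.009, 0.0]]
force: [0.4, -0.1, -1.5]
opening: 0.506
```

```bash
python3 - <<'E'
from it import *
W=cap("wrist");s=read_state();p=np.array(s["position"]);R=np.array(s["tcp_rot"])
overlay(W,[(ell(.023,.021),tuple(p+[0,0,.0165])+(0,))],"pics/w9.png",(0,0,640,480),1)
E
python3 go.py .6626 -.1505 .16 -63.8
```

```text
t 21.8 pos [0.4592 0.271  0.1588] F [-0.1  0.3 -1.2] op 44.5 j [19. 28. 99.  0. 52. 82.]
[-0.0014, -0.0038, 0.468, 0.0, -0.0, -0.2] n>= 10
```

View pics/w9.png

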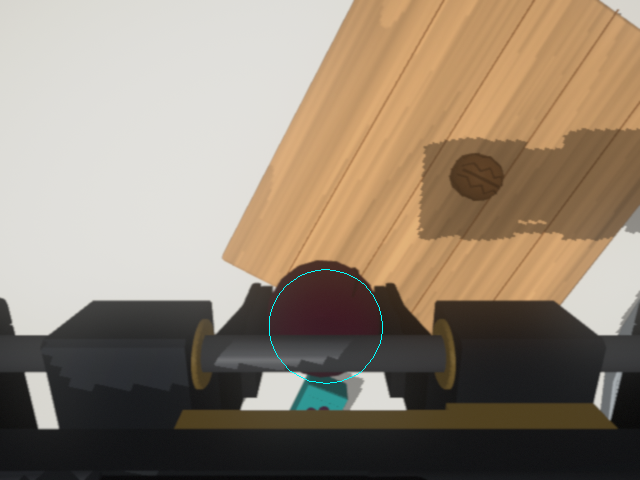

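```bash
python3 go.py .6608 -.1514 .16 -78.8
```

```text
t 21.8 pos [0.4592 0.271  0.1588] F [-0.1  0.3 -1.2] op 44.5 j [19. 28. 99.  0. 52. 82.]
[-0.0014, -0.0059, 0.468, 15.0, -0.1, -0.2] n>= 10
```

>>> {"op": "play_rows", "data": {"rows": [[[-0.001,-0.006,0.468,15,0,0,0.035],[-0.001,-0.006,0.468,15,0,0,0.035],[-0.001,-0.006,0.468,15,0,0,0.035],[-0.001,-0.006,0.468,15,0,0,0.035],[-0.001,-0.006,0.468,15,0,0,0.035],[-0.001,-0.006,0.468,15,0,0,0.035],[-0.001,-0.006,0.468,15,0,0,0.035],[-0.001,-0.006,0.468,15,0,0,0.035],[-0.001,-0.006,0.468,15,0,0,0.035],[-0.001,-0.006,0.468,15,0,0,0.035],[-0.001,-0.006,0.468,15,0,0,0.035],[-0.001,-0.006,0.468,15,0,0,0.035]]]}}

```text
time_s: 23.0
position: [0.658, -0.1509, 0.1553]
tcp_rot: [[-0.005, 0.981, 0.194], [0.004, 0.194, -0.981], [-1.0, -0.004, -0.005]]
force: [-0.0, 0.3, -0.7]
opening: 0.507
```

```bash
python3 - <<'E'
from it import *
W=cap("wrist");s=read_state();p=np.array(s["position"])
overlay(W,IT[5:7]+[(ell(.023,.021),tuple(p+[0,0,.0165])+(0,)),(ell(.027,.022),(.6081,-.1335,.043,0))],"pics/w10.png",(0,0,640,480),1)
E
python3 go.py .6608 -.1514 .031 -78.8
```

```text
t 23.05 pos [ 0.658  -0.15    0.1558] F [-1.2  0.  -0. ] op 44.1 j [-22.  38.  78.   0.  64.  56.]
[0.1248, 0.003, 0.0024, 0.0, -0.3, 0.2] n>= 3
```

View pics/w10.png

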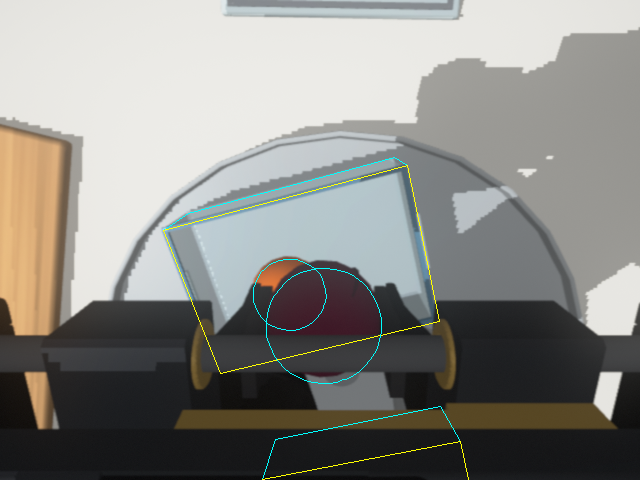

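>>> {"op": "play_rows", "data": {"rows": [[[0.03,0.003,0.0024,0,-0.3,0.2,0.035],[0.065,0.003,0.0024,0,-0.3,0.2,0.035],[0.1,0.003,0.0024,0,-0.3,0.2,0.035],[0.12,0.003,0.0024,0,-0.3,0.2,0.035],[0.125,0.003,0.0024,0,-0.3,0.2,0.035],[0.125,0.003,0.0024,0,-0.3,0.2,0.035]]]}}

```text
time_s: 23.65
position: [0.6623, -0.1515, 0.0321]
tcp_rot: [[0.002, 0.981, 0.196], [-0.002, 0.196, -0.981], [-1.0, 0.001, 0.003]]
force: [0.1, -0.3, -0.8]
opening: 0.505
```

>>> {"op": "play_rows", "data": {"rows": [[[0.001,0,0,0,0,0,0.035],[0.002,0,0,0,0,0,0.035],[0.002,0,0,0,0,0,0.035]]]}}

```text
time_s: 23.95
position: [0.6641, -0.1536, 0.0323]
tcp_rot: [[0.007, 0.981, 0.195], [-0.004, 0.195, -0.981], [-1.0, 0.006, 0.006]]
force: [0.0, -0.3, -0.1]
opening: 0.508
```

>>> {"op": "play_rows", "data": {"rows": [[[0.001,0,0,0,0,0,0.035],[0.002,0,0,0,0,0,0.035],[0.002,0,0,0,0,0,0.035]]]}}

```text
time_s: 24.25
position: [0.6632, -0.1535, 0.029]
tcp_rot: [[0.004, 0.981, 0.194], [-0.003, 0.194, -0.981], [-1.0, 0.004, 0.004]]
force: [-0.8, -0.6, -0.2]
opening: 0.506
```

>>> {"op": "play_rows", "data": {"rows": [[[0.0,-0.002,-0.002,0,0,0,0.035],[0.001,-0.002,-0.002,0,0,0,0.035],[0.002,-0.002,-0.002,0,0,0,0.035],[0.002,-0.002,-0.002,0,0,0,0.035]]]}}

```text
time_s: 24.65
position: [0.6609, -0.1519, 0.0269]
tcp_rot: [[0.004, 0.981, 0.194], [-0.003, 0.194, -0.981], [-1.0, 0.004, 0.004]]
force: [-0.1, -0.7, -0.1]
opening: 0.508
```

>>> {"op": "play_rows", "data": {"rows": [[[0.001,0,0,0,0,0,0.035],[0.001,0,0,0,0,0,0.035]]]}}

```text
time_s: 24.85
position: [0.6612, -0.1519, 0.0267]
tcp_rot: [[0.005, 0.981, 0.194], [-0.004, 0.194, -0.981], [-1.0, 0.004, 0.004]]
force: [-2.6, 1.1, 4.3]
opening: 0.505
```

>>> {"op": "play_rows", "data": {"rows": [[[0,0,0,0,0,0,0.048],[0,0,0,0,0,0,0.052],[0,0,0,0,0,0,0.056],[0,0,0,0,0,0,0.056],[-0.02,0,0,0,0,0,0.056],[-0.05,0,0,0,0,0,0.056],[-0.09,0,0,0,0,0,0.056],[-0.13,0,0,0,0,0,0.087],[-0.13,0,0,0,0,0,0.087]]]}}

```text
time_s: 25.75
position: [0.6647, -0.1531, 0.1628]
tcp_rot: [[0.017, 0.981, 0.194], [-0.009, 0.195, -0.981], [-1.0, 0.015, 0.012]]
force: [-0.1, 0.2, 0.4]
opening: 0.749
```

```bash
python3 go.py .5461 .1892 .15 -50
```

```text
t 25.75 pos [ 0.6647 -0.1531  0.1628] F [-0.1  0.2  0.4] op 65.2 j [-22.  38.  77.  -0.  64.  57.]
[0.0078, -0.0499, -0.3589, -28.8, 0.9, -0.7] n>= 8
```

>>> {"op": "play_rows", "data": {"rows": [[[0.008,-0.05,-0.359,-78.8,0,0,0.087],[0.008,-0.05,-0.359,-78.8,0,0,0.087],[0.008,-0.05,-0.359,-78.8,0,0,0.087],[0.008,-0.05,-0.359,-78.8,0,0,0.087],[0.008,-0.05,-0.359,-78.8,0,0,0.087],[0.008,-0.05,-0.359,-78.8,0,0,0.087],[0.008,-0.05,-0.359,-78.8,0,0,0.087],[0.008,-0.05,-0.359,-78.8,0,0,0.087],[0.008,-0.05,-0.359,-78.8,0,0,0.087],[0.008,-0.05,-0.359,-78.8,0,0,0.087],[0.008,-0.05,-0.359,-78.8,0,0,0.087],[0.008,-0.05,-0.359,-78.8,0,0,0.087]]]}}

```text
time_s: 26.95
position: [0.5417, 0.1904, 0.1459]
tcp_rot: [[0.004, 0.003, 1.0], [-0.004, 1.0, -0.003], [-1.0, -0.004, 0.004]]
force: [-0.3, -0.6, 0.5]
opening: 1.0
```

```bash
python3 - <<'E'
from it import *
W=cap("wrist"); overlay(W,IT[4:5],"pics/w11.png",(0,0,640,480),1)
T=cap("top"); overlay(T,IT[5:]+[(ell(.027,.022),(.6081,-.1335,.043,0)),(ell(.023,.021),(.6625,-.151,.042,0))],"pics/t11.png",(110,60,540,290),1.85)
E
python3 go.py .5461 .1892 .017 0
```

```text
t 27.05 pos [0.5419 0.1903 0.1461] F [0.5 0.2 0.5] op 87.0 j [ 8. 32. 94. -0. 54.  9.]
[0.1291, -0.0006, 0.0037, -0.1, 0.2, 0.2] n>= 3
```

View pics/w11.png

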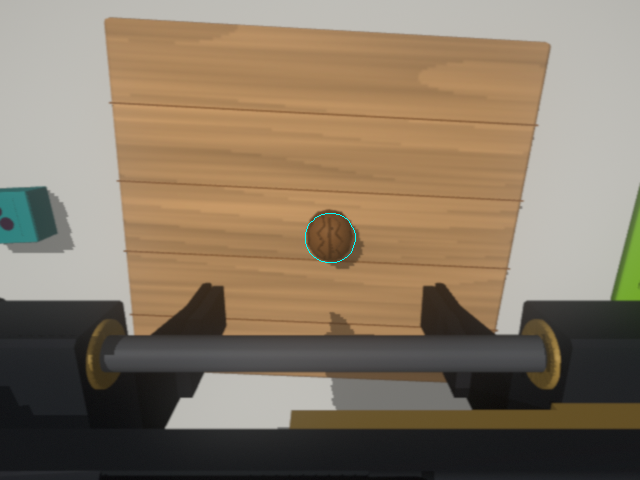

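View pics/t11.png

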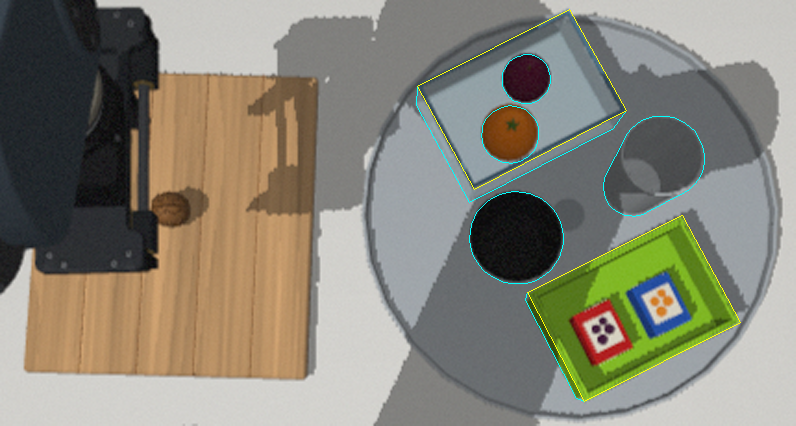

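Plum (526,78) and mandarin (510,133) sit next to each other in the container. The walnut fit in the wrist view, at (330,238), also agrees, so I grip it.

>>> {"op": "play_rows", "data": {"rows": [[[0.03,-0.0006,0.0037,0,0,0,0.087],[0.07,-0.0006,0.0037,0,0,0,0.075],[0.11,-0.0006,0.0037,0,0,0,0.065],[0.129,-0.0006,0.0037,0,0,0,0.06],[0.129,-0.0006,0.0037,0,0,0,0.05],[0.129,-0.0006,0.0037,0,0,0,0.02],[0.129,-0.0006,0.0037,0,0,0,0.02],[0.129,-0.0006,0.0037,0,0,0,0.02],[0.129,-0.0006,0.0037,0,0,0,0.02],[0.129,-0.0006,0.0037,0,0,0,0.02]]]}}

```text
time_s: 28.05
position: [0.5461, 0.1898, 0.0175]
tcp_rot: [[0.005, -0.0, 1.0], [-0.003, 1.0, 0.0], [-1.0, -0.003, 0.005]]
force: [0.1, -1.6, 0.2]
opening: 0.388
```

>>> {"op": "play_rows", "data": {"rows": [[[-0.03,0,0,0,0,0,0.02],[-0.07,0,0,0,0,0,0.02],[-0.12,0,0,0,0,0,0.02],[-0.13,0,0,0,0,0,0.02],[-0.13,0,0,0,0,0,0.02]]]}}

```text
time_s: 28.55
position: [0.5468, 0.1907, 0.1498]
tcp_rot: [[0.01, -0.0, 1.0], [-0.003, 1.0, 0.0], [-1.0, -0.003, 0.01]]
force: [0.4, 0.0, -0.8]
opening: 0.391
```

```bash
python3 go.py .5054 -.1331 .15 0;  python3 - <<'E'
from it import *
W=cap("wrist");s=read_state();p=np.array(s["position"])
overlay(W,[(ell(.018,.017),tuple(p+[0,0,.014])+(0,))],"pics/w12.png",(0,0,640,480),1)
E
```

```text
t 28.55 pos [0.5468 0.1907 0.1498] F [ 0.4  0.  -0.8] op 34.0 j [ 8. 32. 93. -0. 54.  8.]
[0.0002, -0.3238, -0.0415, 0.0, 0.6, 0.1] n>= 7
```

View pics/w12.png

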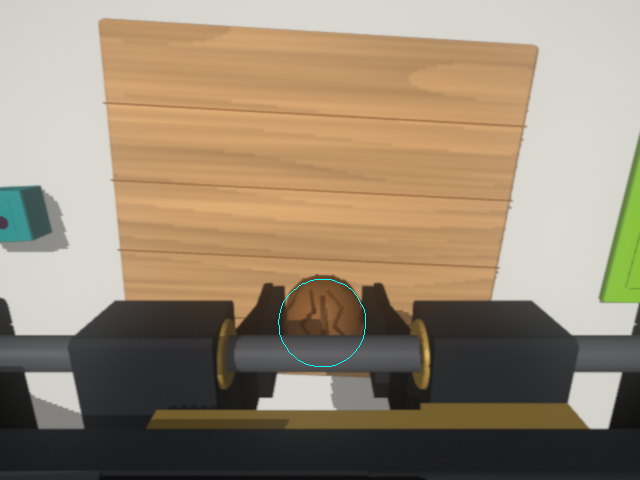

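>>> {"op": "play_rows", "data": {"rows": [[[0,-0.3238,-0.0415,0,0.6,0,0.02],[0,-0.3238,-0.0415,0,0.6,0,0.02],[0,-0.3238,-0.0415,0,0.6,0,0.02],[0,-0.3238,-0.0415,0,0.6,0,0.02],[0,-0.3238,-0.0415,0,0.6,0,0.02],[0,-0.3238,-0.0415,0,0.6,0,0.02],[0,-0.3238,-0.0415,0,0.6,0,0.02],[0,-0.3238,-0.0415,0,0.6,0,0.02],[0,-0.3238,-0.0415,0,0.6,0,0.02],[0,-0.3238,-0.0415,0,0.6,0,0.02],[0,-0.3238,-0.0415,0,0.6,0,0.02]]]}}

```text
time_s: 29.7
position: [0.5035, -0.1318, 0.1476]
tcp_rot: [[-0.008, -0.002, 1.0], [-0.002, 1.0, 0.002], [-1.0, -0.002, -0.008]]
force: [-0.4, 0.3, 0.1]
opening: 0.387
```

```bash
python3 - <<'E'
from it import *
W=cap("wrist"); overlay(W,IT[5:],"pics/w13.png",(0,0,640,480),1)
E
python3 go.py .5054 -.1331 .05 0  .5054 -.1331 .036 0
```

```text
t 29.75 pos [ 0.5037 -0.1319  0.1478] F [-0.2  0.5 -0.2] op 33.6 j [-27.  29. 101.  -0.  51. -27.]
[0.0978, -0.0009, 0.0024, 0.1, -0.4, 0.2] n>= 2
[0.1118, -0.0009, 0.0025, 0.1, -0.4, 0.2] n>= 3
```

View pics/w13.png

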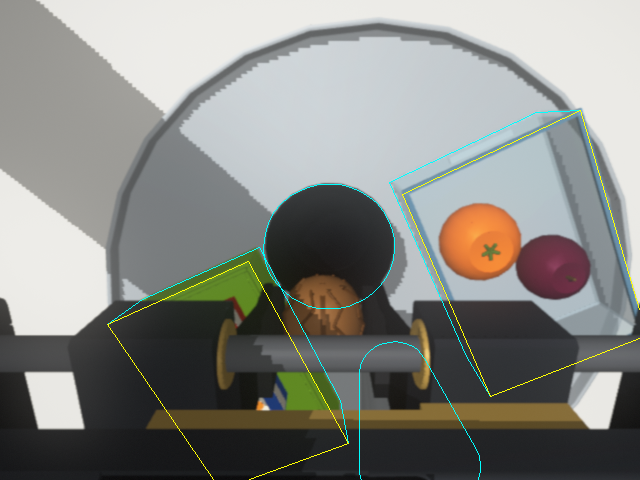

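>>> {"op": "play_rows", "data": {"rows": [[[0.02,-0.001,0.0024,0,-0.4,0.2,0.02],[0.06,-0.001,0.0024,0,-0.4,0.2,0.02],[0.095,-0.001,0.0024,0,-0.4,0.2,0.02],[0.108,-0.001,0.0024,0,-0.4,0.2,0.02],[0.112,-0.001,0.0024,0,-0.4,0.2,0.02],[0.112,-0.001,0.0024,0,-0.4,0.2,0.02]]]}}

```text
time_s: 30.35
position: [0.506, -0.1346, 0.0364]
tcp_rot: [[0.001, -0.001, 1.0], [-0.0, 1.0, 0.001], [-1.0, -0.0, 0.001]]
force: [-0.6, -0.1, 0.3]
opening: 0.388
```

>>> {"op": "play_rows", "data": {"rows": [[[0,0,0,0,0,0,0.038],[0,0,0,0,0,0,0.042],[0,0,0,0,0,0,0.044],[0,0,0,0,0,0,0.044]]]}}

```text
time_s: 30.75
position: [0.506, -0.1351, 0.037]
tcp_rot: [[0.002, -0.0, 1.0], [-0.001, 1.0, 0.0], [-1.0, -0.001, 0.002]]
force: [0.1, 0.2, 0.5]
opening: 0.498
```

>>> {"op": "play_rows", "data": {"rows": [[[-0.02,0,0,0,0,0,0.044],[-0.05,0,0,0,0,0,0.044],[-0.09,0,0,0,0,0,0.044],[-0.14,0,0,0,0,0,0.05],[-0.16,0,0,0,0,0,0.05],[-0.16,0.2,0,0,0,0,0.06],[-0.16,0.3,0,0,0,0,0.06],[-0.16,0.3,0,0,0,0,0.06],[-0.16,0.3,0,0,0,0,0.06],[-0.16,0.3,0,0,0,0,0.06],[-0.16,0.3,0,0,0,0,0.06],[-0.16,0.3,0,0,0,0,0.06]]]}}

```text
time_s: 31.95
position: [0.5045, 0.1707, 0.1966]
tcp_rot: [[0.002, -0.007, 1.0], [0.002, 1.0, 0.007], [-1.0, 0.002, 0.002]]
force: [-0.1, -0.3, -0.2]
opening: 0.688
```

Run:
```python
from it import *
T=cap("top");overlay(T,IT[5:],"pics/t14.png",(300,50,545,300),2.4)
S=cap("scene");overlay(S,[],"pics/s14.png",(210,140,490,420),2.1)
```

```text
(no output)
```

View pics/t14.png

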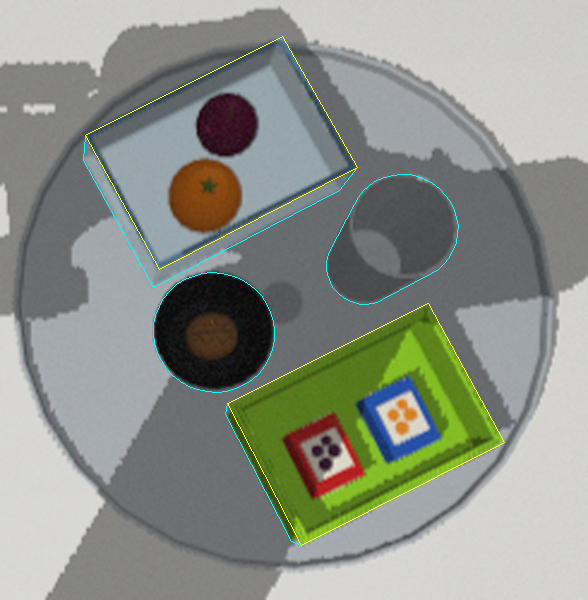

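View pics/s14.png

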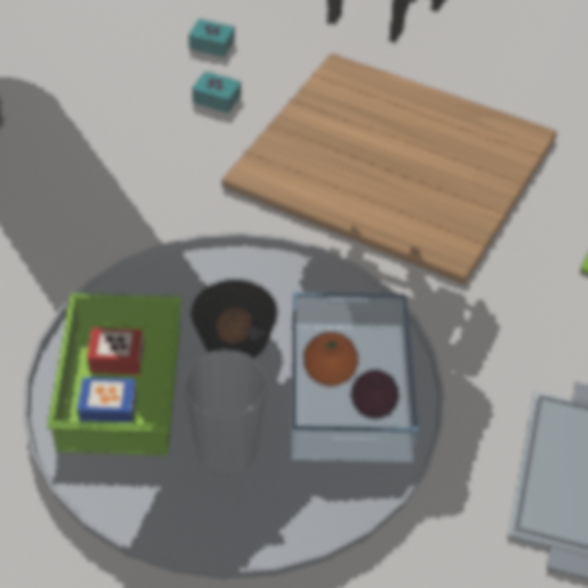

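All five snacks are in their places: walnut in the cup at (212,336), cartons at (325,455) and (400,418), fruits at (205,195) and (227,124). The containers and tumbler have not moved, so I hand in.

```bash
python3 -c "
from rig import *
print(hand_in())"
```

```text
the job is handed in; nothing more can be done
None
```

All five snacks are in their containers and the job is handed in at about 32 s of the 128 s allowed.

- **Order:** I placed the raisin carton, apricot carton, mandarin, plum and walnut in that sequence. I left both turquoise cartons alone.
- **Cartons:** both lie flat side by side in the lime box. They sit well below the rim.
- **Fruits:** I lowered the mandarin and the plum until the wrist force showed light contact, about 5 N and 4 N, before opening the fingers. They rest next to each other on the floor of the clear container.
- **Walnut:** I let it go about 12 mm above the floor of the cup, and it lies inside.
- **Last checks:** the final top and scene pictures show everything in place. All three containers and the tumbler are upright where they started, and the turntable has not turned.

**Disagreements:**
- The two-view height fits read up to about 8 mm below the stated heights for the fruit and walnut, and 4–12 mm low for the containers. I used the stated heights, and wrist-camera overlays agreed with them.
- The two-view fits for the cartons failed because the colour masks in the scene picture were too small. I took the cartons from the top view and checked them with the wrist camera, which corrected the apricot carton's angle by about 3.5°.
- The fingers closed about 2 mm tighter than the stated sizes on the mandarin, plum and walnut. All three held without trouble.

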